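Let out the canister rack by one hole and put the second canister in

TASK

The canister rack is too short for the second canister. Press its spring button flush and slide the right-hand end out until the button pops up in the very next hole, then stand the loose canister upright in the space this opens beside the other one, square to the rack and with its back against the rail. Leave the other things where they stand.

Things in the scene. Friction and masses are not known exactly. Their poses are not given: they have to be found in the camera images.
- rack: Extending canister rack, fixed: two upright wooden end boards joined along the back by a telescoping rail; front open, no floor. Origin at worktop level under the spring button, on the rail's centre line; x to the back, y left along the rail, z up. A sleeve (outer tube, 32 mm front to back, top at z = 85 mm) slides over a fixed darker inner tube. Front face of the rail at x = -16 mm
- left_board (a point): Middle of the inner face's lower edge of the fixed left end board, at rack x = -45, y = +155 mm. Both boards are 126 mm deep (rack x = -108 to +18 mm), 12 mm thick, tops 98 mm above the worktop
- right_board (a point): The same point on the right end board, which moves with the sleeve: rack y = -27 mm minus joint extension. The free space between it and the canister in the rack is about 76 mm wide as found, about 126 mm when let out by one hole
- button (a joint): Spring button: domed steel pin, 14 mm across, on the inner tube, standing up through a hole in the sleeve's top and locking it. In m: 0 = up, 7 mm proud (1.6 N to start); 0.007 = flush (4.4 N). It does not travel with the sleeve. When flush, a push on the sleeve drives its dome under the 2 mm wall, where it stays down until the next hole comes over it: it springs up and locks
- button_top (a point): Top of the spring button's dome (moves with it), 92 mm above the worktop when up
- extension (a joint): Slide of the sleeve with the right end board, in m: 0 = as found, locked in the first hole; grows as it is slid out to the right (rack -y). The next hole locks at 0.050 (about 1.5 mm of play each way), a last one at 0.100. Some 3 to 10 N slide it when the button is flush; it will not move while the button is up
- ridge (a point): Raised thumb ridge on the black end cap at the sleeve's right end, moving with it: middle of its top edge on the button's side. It stands 12 mm above the sleeve's top, 36 mm across the rail, 11 mm thick; its upright face is 16 mm right (rack -y) of the button's axis as found. A closed fingertip that presses the button can push against this face to slide the sleeve out
- rack_canister: Square white canister with a wooden lid, 102 x 102 mm, 140 mm high, loose, about 0.6 kg, standing in the rack next to the left end board. Origin: centre of its underside, z up
- loose_canister: Second canister of the same make, 102 x 102 mm, 140 mm high, 0.3 to 0.6 kg, standing free to the right or left of the rack. Origin: centre of its underside, z up, x and y square to its sides. Its lid (top at 123 mm) is fast; the knob in the lid's middle, 20 mm across, 122 to 140 mm high, can be gripped from above to lift it
- mug: White mug with a handle, 84 mm across, 106 mm high, on the other side of the rack from the loose canister. Origin: under the mug, near its middle. To be left alone
- garlic: Bulb of garlic, 60 mm, in front of the rack's left part. Origin: centre of its underside. To be left alone
- salt: Salt shaker, 44 mm across, 90 mm high, behind and left of the rack. Origin: centre of its underside. To be left alone

How it is judged:
By the outcome, as a careful person would: the job done as asked, in the order asked, and still so for the second after the job is handed in, with the robot touching nothing.
It also fails if it takes over 53 s, if anything falls off the work surface, if the arm or the gripper's body presses on something with over 40 N, if the wrist force passes 120 N, or if a joint passes its speed limit or range.

ROBOT

A 6-joint arm with a two-finger parallel gripper is mounted at the origin on a cart in front of the work surface, level with it; the furniture and walls round the work are solid. World frame = base frame: x ahead of the robot, y to its left, z up, the work surface at z = 0. Lengths are in mm, angles in rad, forces in N, time in s.
With the tool pointing down it reaches from about 300 to 775 mm from the base axis. Payload 14.6 kg.
Tool frame: the origin (TCP) lies at the very end of the fingers, on their centre line; the grasp point (between the pads) lies 19 mm behind it; z points along the fingers, y is the line along which they close (so a half turn about z gives the same grasp; the last joint's range is limited). The gripper opens to 94 mm and grips with 3 to 60 N. Pads are 16 mm wide; open, the fingers measure 119 mm over their backs; the gripper's body (75 mm by 177 mm) begins 78 mm behind the grasp point.
Start: joints at [1.279, 0.3, 1.521, -0, 1.321, -0.067], TCP at [122.599, 536.152, 205.446] pointing down, gripper open.
Joint ranges: [-3.03, 3.03], [-0.79, 2.21], [0.23, 2.52], [-1.04, 4.18], [0, 3.07], [-2.55, 2.55]. Speed limits (rad/s): [2.22, 2.22, 2.57, 3.14, 3.14, 3.14].

INTERFACE

Orientations are given as [roll, pitch, yaw] about the fixed x, y, z axes, in that order (R = Rz(yaw) Ry(pitch) Rx(roll)).
In Python, from cell import manip gives the robot as it stands. The module is installed in compiled form; this text tells all that it offers.
- The arm moves only by the shell command python3 -m inch 'ROWS' [FORCE]. ROWS is JSON, a list of rows, each an object of numbers: "gripper": the opening, from 0 (shut) to 1 (fully open); "dx", "dy", "dz": the shift along the world's x, y, z in m; "wx", "wy", "wz": the turn, a rotation vector about the world's x, y, z in degrees. A call has exactly 5 rows; each row is the pose to reach, as a shift and turn from the pose commanded when the call began; what a row does not reach only later rows make up. A row lasts 1/12 s, in which the tool goes at most 41.7 mm and 7.16 degrees, less where a joint would pass 70% of its speed; a pose out of reach is approached as far as the arm can. A call with a gripper value outside its range is refused whole. The fingers move at their own pace and stop on an object; FORCE is the grip in N (left out, the last holds). Time passes only in rows, so rows that repeat a pose let the fingers close, or fill a call up. It gives the time, the measured TCP pose, the force, the opening and the grip force at its end, in the units of the state.
- manip.read_state(): the state, without advancing time (a new reading comes with each control period).
- manip.camera(name): name is "side" or "top" or "wrist"; returns the picture (400x640x3 uint8, blue, green, red); there is no depth.
- manip.camera_info(name): a dict with "camera_matrix" (3x3 intrinsics, pixels), "D" ([k1, k2, p1, p2, k3] as OpenCV has them; the pictures are not rectified), "R" (3x3) and "t" (3): a world point X has camera coordinates R X + t; the wrist camera has in their place "tool_from_camera" (4x4, takes a point from camera to tool coordinates, whose origin is the TCP and whose axes are the flange's). Camera axes: x right, y down, z forward; pixel columns grow to the right and rows downward; lengths in mm; the calibration is good to about 2 mm. A picture is of the moment at which its call begins: read the wrist's pose just before it. camera_info takes no time and is no camera call.
- manip.sign_off(): hands the job in; it is judged then, once.
The state is a dict: "clock": time; "joints": joint angles; "qd": joint speeds; "effort": joint torques, N m; "eef_pos": TCP position; "eef_rot": TCP orientation; "wrist_force": force on the tool from outside, world axes, zero at the start; "moment": the same for the moment, N m; "finger_gap": finger opening in mm; "finger_force": force on a finger pad.
Only numpy, scipy, OpenCV 4.12 (cv2) and the standard library are available. Lean on these libraries where they do the work, as an engineer would, in place of code of your own. Each camera call takes 0.05 s, during which the arm holds its last target. There are 200 camera calls.

## Working session

There is one attempt and no reset: what is moved stays moved. The work goes in short steps, Python scripts to look and compute and a shell command to move; the robot and the scene stay as the last step left them, time stands still between calls to the robot, and variables do not carry over. Pictures are saved under pics/ and viewed, at most 10 in all, crops included, and the job is handed in when it is done.

```bash
mkdir -p pics; python3 - <<'E'
from cell import manip
import cv2, numpy as np
for n in("side","top"):
    cv2.imwrite(f"pics/{n}0.png",manip.camera(n)); i=manip.camera_info(n)
    R=np.array(i["R"]);print(n,(-R.T@np.array(i["t"])).round(),np.array(i["camera_matrix"]).round(1).tolist(),i["D"])
s=manip.read_state();print(s)
E
```

```text
side [ 537. -677. 1255.] [[518.2, 0.0, 317.9], [0.0, 518.2, 192.8], [0.0, 0.0, 1.0]] [-0.07019599  0.          0.          0.          0.        ]
top [ 337.  -10. 1233.] [[372.4, 0.0, 320.3], [0.0, 372.4, 192.8], [0.0, 0.0, 1.0]] [-0.0376657  0.         0.         0.         0.       ]
{'clock': 0.1, 'joints': array([ 1.27941360e+00,  3.00411313e-01,  1.52151329e+00, -2.00726181e-05,
        1.32070268e+00, -6.66111224e-02]), 'qd': array([-4.05532494e-04, -2.70805344e-04, -2.87445603e-03, -1.60060027e-04,
       -2.06489336e-05, -2.53690923e-04]), 'effort': array([ 3.31959818e-04, -5.32641470e+01, -3.53278720e+01,  7.09196040e-02,
        2.34952132e-02, -9.10527751e-05]), 'eef_pos': array([122.53241557, 535.93621047, 204.94780386]), 'eef_rot': array([-3.14055903e+00, -4.94667042e-05,  2.91682601e+00]), 'wrist_force': array([ 0.55709378,  0.57501264, -1.472158  ]), 'moment': array([-0.04266947,  0.01105639,  0.02423154]), 'finger_force': 0.0, 'finger_gap': 93.73137724262902}
```

View pics/side0.png

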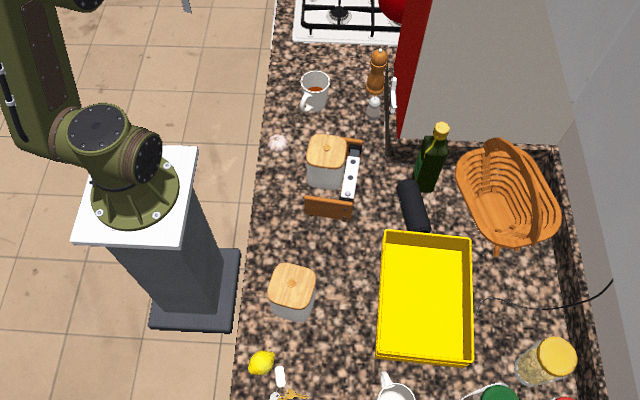

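View pics/top0.png

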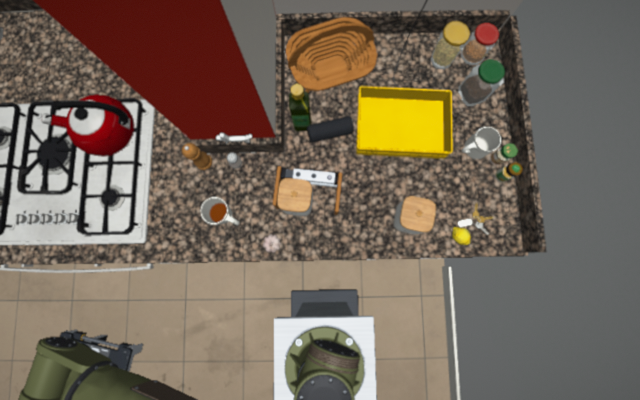

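Both views show the rack near top (308,187) and side (335,180), with the loose canister to the right at top (417,213) and side (292,288). I'll enlarge the rack and canister next.

```bash
cat > h.py <<'E'
from cell import manip
import cv2, numpy as np
def ray(n,uv):
    i=manip.camera_info(n); R=np.array(i["R"]);t=np.array(i["t"]).ravel()
    p=cv2.undistortPoints(np.array(uv,float).reshape(-1,1,2),np.array(i["camera_matrix"]),np.array(i["D"]))[:,0]
    d=np.c_[p,np.ones(len(p))]@R
    return -R.T@t,d
def plane(n,uv,z):
    c,d=ray(n,uv); return c+d*((z-c[2])/d[:,2])[:,None]
def wray(uv,pos,rot):
    from scipy.spatial.transform import Rotation as Ro
    i=manip.camera_info("wrist");T=np.array(i["tool_from_camera"]);R=Ro.from_euler('xyz',rot).as_matrix()
    p=cv2.undistortPoints(np.array(uv,float).reshape(-1,1,2),np.array(i["camera_matrix"]),np.array(i["D"]))[:,0]
    d=np.c_[p,np.ones(len(p))]@T[:3,:3].T@R.T
    return R@T[:3,3]+pos,d
def wplane(uv,z,pos,rot):
    c,d=wray(uv,pos,rot); return c+d*((z-c[2])/d[:,2])[:,None]
E
python3 - <<'E'
from h import *
a=cv2.imread("pics/top0.png");b=cv2.imread("pics/side0.png")
up=lambda im,x,y,w,h,s:cv2.resize(im[y:y+h,x:x+w],None,fx=s,fy=s,interpolation=cv2.INTER_CUBIC)
m=np.vstack([np.hstack([up(a,262,155,100,75,4),up(b,285,120,100,75,4)]),np.hstack([up(a,372,175,100,75,4),up(b,240,250,100,75,4)])])
cv2.imwrite("pics/crop0.png",m)
print(manip.camera_info("wrist")["tool_from_camera"],manip.camera_info("wrist")["camera_matrix"])
E
```

```text
[[-4.36193910e-04 -9.70080175e-01 -2.42784397e-01  7.08215566e+01]
 [ 9.99999803e-01 -5.32579197e-04  3.31366834e-04  5.34174754e-01]
 [-4.50754316e-04 -2.42784205e-01  9.70080217e-01 -1.79164800e+02]
 [ 0.00000000e+00  0.00000000e+00  0.00000000e+00  1.00000000e+00]] [[322.13631696   0.         317.47259668]
 [  0.         322.13631696 199.71125214]
 [  0.           0.           1.        ]]
```

View pics/crop0.png

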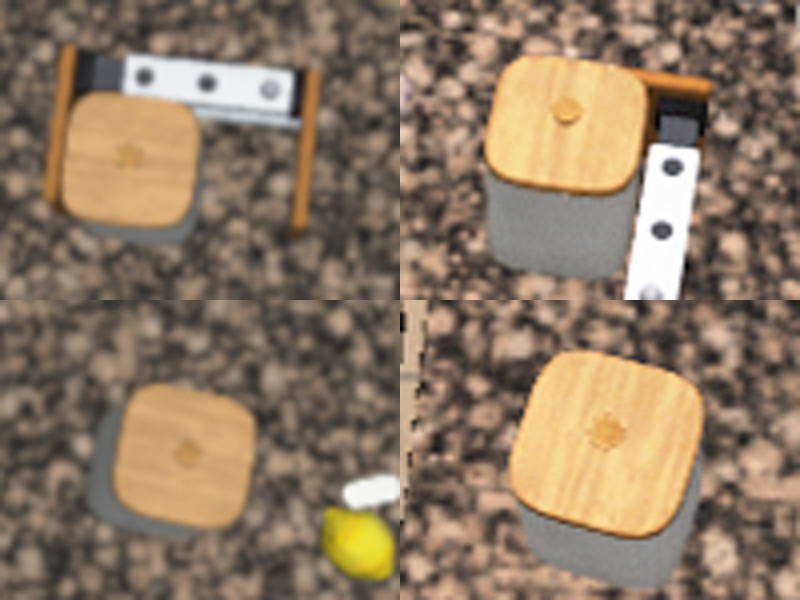

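The enlargement shows the button at top (329.5,177.5) and side (348,193.3). The loose knob is at top (418.8,213.2) and side (291.8,283), and its lid is turned about 10°.

```bash
python3 - <<'E'
from h import *
np.set_printoptions(precision=1,suppress=True)
def tri(a,b):
    c1,d1=ray("top",a);c2,d2=ray("side",b);d1,d2=d1[0],d2[0]
    s=np.linalg.lstsq(np.c_[d1,-d2],c2-c1,rcond=None)[0];p,q=c1+s[0]*d1,c2+s[1]*d2
    return (p+q)/2,np.linalg.norm(p-q)
print("button",tri((329.5,177.5),(348,193.3)),plane("top",(329.5,177.5),92),plane("side",(348,193.3),92))
print("knob",tri((418.8,213.2),(291.8,283)),plane("top",(418.8,213.2),140),plane("side",(291.8,283),140))
print("rackknob",plane("top",(262+32.3,155+38.7),140),plane("side",(285+41.5,120+27.5),140))
print("holes",plane("top",[(262+145/4,155+76/4),(262+207/4,155+82/4),(262+270/4,155+90/4)],85))
print("boards",plane("top",[(279,166),(275,205.7),(340.3,172.5),(336.8,213)],98))
for n,(x,y,w,h) in {"top":(385,185,65,60),"side":(262,258,60,60)}.items():
    im=cv2.imread(f"pics/{n}0.png")[y:y+h,x:x+w];hsv=cv2.cvtColor(im,cv2.COLOR_BGR2HSV)
    m=cv2.inRange(hsv,(8,90,140),(25,220,255));m=cv2.morphologyEx(m,cv2.MORPH_OPEN,np.ones((5,5)))
    c=max(cv2.findContours(m,0,cv2.CHAIN_APPROX_NONE)[0],key=cv2.contourArea)[:,0]+[x,y]
    P=plane(n,c,121)[:,:2];r=cv2.minAreaRect(P.astype(np.float32));print("lid",n,r)
E
```

```text
button (array([589.1, -27.8,  85.3]), np.float64(3.3404203895379982)) [[586.  -28.2  92. ]] [[590.4 -30.9  92. ]]
knob (array([ 464.4, -290.7,  129.8]), np.float64(1.616836842308753)) [[ 462.5 -288.3  140. ]] [[ 465.8 -293.9  140. ]]
rackknob [[528.3  78.6 140. ]] [[530.5  75.3 140. ]]
holes [[600.9  70.2  85. ]
 [595.   21.2  85. ]
 [587.5 -28.3  85. ]]
boards [[625.  129.6  98. ]
 [499.4 141.8  98. ]
 [600.  -62.2  98. ]
 [473.  -48.   98. ]]
lid top ((464.0158386230469, -290.4312438964844), (101.79441833496094, 102.46953582763672), 75.70510864257812)
lid side ((463.904296875, -291.6552429199219), (101.69493103027344, 102.44855499267578), 77.19347381591797)
```

```bash

R='{"gripper":0,"dx":0.116,"dy":-0.143,"dz":0.0,"wz":-21}'
python3 -m inch '[{"gripper":0,"dx":0.116,"dy":-0.143,"wz":-21},{"gripper":0,"dx":0.116,"dy":-0.143,"wz":-21},{"gripper":0,"dx":0.116,"dy":-0.143,"wz":-21},{"gripper":0,"dx":0.116,"dy":-0.143,"wz":-21},{"gripper":0,"dx":0.116,"dy":-0.143,"wz":-21}]' 20
python3 -m inch '[{"gripper":0,"dx":0.116,"dy":-0.143,"wz":-21},{"gripper":0,"dx":0.116,"dy":-0.143,"wz":-21},{"gripper":0,"dx":0.116,"dy":-0.143,"wz":-21},{"gripper":0,"dx":0.116,"dy":-0.143,"wz":-21},{"gripper":0,"dx":0.116,"dy":-0.143,"wz":-21}]'
```

```text
validation failed for argument at $[0]...
validation failed for argument at $[0]...
```

```bash

python3 -m inch '[{"gripper":0,"dx":0.116,"dy":-0.143,"dz":0,"wx":0,"wy":0,"wz":-21},{"gripper":0,"dx":0.116,"dy":-0.143,"dz":0,"wx":0,"wy":0,"wz":-21},{"gripper":0,"dx":0.116,"dy":-0.143,"dz":0,"wx":0,"wy":0,"wz":-21},{"gripper":0,"dx":0.116,"dy":-0.143,"dz":0,"wx":0,"wy":0,"wz":-21},{"gripper":0,"dx":0.116,"dy":-0.143,"dz":0,"wx":0,"wy":0,"wz":-21}]' 20
```

```text
clock: 0.52
eef_pos: [240.4, 390.2, 205.3]
eef_rot: [-3.141, 0.001, 2.548]
wrist_force: [0.2, 0.8, -0.2]
finger_gap: 64.0
finger_force: 0.0
```

```bash

python3 -m inch '[{"gripper":0,"dx":0.116,"dy":-0.143,"dz":0,"wx":0,"wy":0,"wz":-21},{"gripper":0,"dx":0.116,"dy":-0.143,"dz":0,"wx":0,"wy":0,"wz":-21},{"gripper":0,"dx":0.116,"dy":-0.143,"dz":0,"wx":0,"wy":0,"wz":-21},{"gripper":0,"dx":0.116,"dy":-0.143,"dz":0,"wx":0,"wy":0,"wz":-21},{"gripper":0,"dx":0.116,"dy":-0.143,"dz":0,"wx":0,"wy":0,"wz":-21}]'
python3 -m inch '[{"gripper":0,"dx":0.116,"dy":-0.143,"dz":0,"wx":0,"wy":0,"wz":-21},{"gripper":0,"dx":0.116,"dy":-0.143,"dz":0,"wx":0,"wy":0,"wz":-21},{"gripper":0,"dx":0.116,"dy":-0.143,"dz":0,"wx":0,"wy":0,"wz":-21},{"gripper":0,"dx":0.116,"dy":-0.143,"dz":0,"wx":0,"wy":0,"wz":-21},{"gripper":0,"dx":0.116,"dy":-0.143,"dz":0,"wx":0,"wy":0,"wz":-21}]'
python3 -m inch '[{"gripper":0,"dx":0.09,"dy":-0.143,"dz":-0.02,"wx":0,"wy":0,"wz":-21},{"gripper":0,"dx":0.09,"dy":-0.143,"dz":-0.02,"wx":0,"wy":0,"wz":-21},{"gripper":0,"dx":0.09,"dy":-0.143,"dz":-0.02,"wx":0,"wy":0,"wz":-21},{"gripper":0,"dx":0.09,"dy":-0.143,"dz":-0.02,"wx":0,"wy":0,"wz":-21},{"gripper":0,"dx":0.09,"dy":-0.143,"dz":-0.02,"wx":0,"wy":0,"wz":-21}]'
python3 - <<'E'
from h import *
s=manip.read_state();im=manip.camera("wrist");cv2.imwrite("pics/w1.png",im);print(s["eef_pos"],s["eef_rot"],s["clock"])
np.savez("w1",p=s["eef_pos"],r=s["eef_rot"])
E
```

```text
clock: 0.93
eef_pos: [356.4, 247.0, 205.4]
eef_rot: [-3.141, 0.001, 2.181]
wrist_force: [-1.6, 1.1, 0.5]
finger_gap: 30.7
finger_force: 0.0
clock: 1.35
eef_pos: [472.5, 103.7, 205.1]
eef_rot: [-3.141, 0.0, 1.814]
wrist_force: [-0.3, 1.3, 0.1]
finger_gap: 0.4
finger_force: 0.0
clock: 1.77
eef_pos: [562.1, -40.7, 183.6]
eef_rot: [-3.14, 0.001, 1.446]
wrist_force: [-1.9, 0.5, -0.1]
finger_gap: 0.2
finger_force: 0.0
[562.0750874  -40.74341637 183.61996858] [-3.13979216e+00  7.37008851e-04  1.44616090e+00] 1.7667
```

View pics/w1.png

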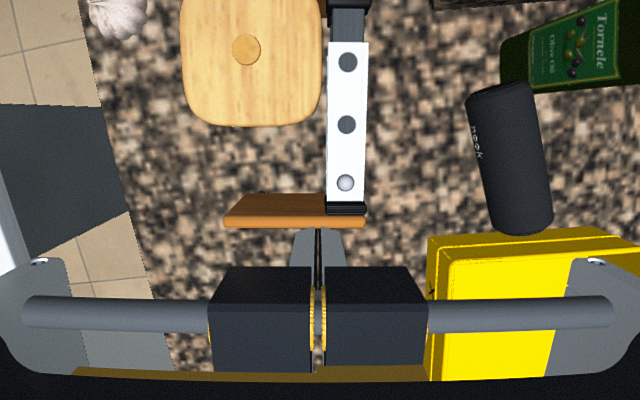

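The wrist view shows the button at (345,183), the empty holes at (347,125) and (348,62), and the right board's inner top edge from about (242,195) to (327,193).

```bash
python3 - <<'E'
from h import *
z=np.load("w1.npz")
print("button",wplane([(345,183)],91,z['p'],z['r']))
h=wplane([(348,62),(347,125),(345,184)],85,z['p'],z['r']);print("holes",h)
print("sleeve L/R edges",wplane([(328,60),(327,190),(368,60),(366,190)],85,z['p'],z['r']))
print("board",wplane([(242,194),(327,194)],98,z['p'],z['r']))
print("ridge",wplane([(327,206),(364,206)],97,z['p'],z['r']))
E
```

```text
button [[587.01117576 -26.08709292  91.        ]]
holes [[600.43824236  71.8845592   85.        ]
 [594.29069042  22.00152212  85.        ]
 [587.27010476 -28.21405836  85.        ]]
sleeve L/R edges [[584.51653864  75.39554537  85.        ]
 [570.94076137 -31.61313626  85.        ]
 [616.72399625  71.49041732  85.        ]
 [605.12948014 -35.87694649  85.        ]]
board [[499.12334147 -23.21741492  98.        ]
 [570.53940624 -32.16213294  98.        ]]
ridge [[569.29923343 -42.85512469  97.        ]
 [600.71788908 -46.78600851  97.        ]]
```

```bash

python3 -m inch '[{"gripper":0,"dx":0.0243,"dy":0.0077,"dz":-0.04,"wx":0,"wy":0,"wz":0},{"gripper":0,"dx":0.0243,"dy":0.0077,"dz":-0.07,"wx":0,"wy":0,"wz":0},{"gripper":0,"dx":0.0243,"dy":0.0077,"dz":-0.087,"wx":0,"wy":0,"wz":0},{"gripper":0,"dx":0.0243,"dy":0.0077,"dz":-0.087,"wx":0,"wy":0,"wz":0},{"gripper":0,"dx":0.0243,"dy":0.0077,"dz":-0.087,"wx":0,"wy":0,"wz":0}]'
python3 -m inch '[{"gripper":0,"dx":0,"dy":0,"dz":-0.002,"wx":0,"wy":0,"wz":0},{"gripper":0,"dx":0,"dy":0,"dz":-0.004,"wx":0,"wy":0,"wz":0},{"gripper":0,"dx":0,"dy":0,"dz":-0.006,"wx":0,"wy":0,"wz":0},{"gripper":0,"dx":0,"dy":0,"dz":-0.008,"wx":0,"wy":0,"wz":0},{"gripper":0,"dx":0,"dy":0,"dz":-0.008,"wx":0,"wy":0,"wz":0}]'
```

```text
clock: 2.23
eef_pos: [584.5, -27.3, 98.6]
eef_rot: [-3.14, -0.0, 1.452]
wrist_force: [0.8, 0.3, 1.6]
finger_gap: 0.2
finger_force: 0.0
clock: 2.65
eef_pos: [585.1, -28.2, 90.8]
eef_rot: [3.141, -0.0, 1.451]
wrist_force: [0.5, -0.1, 0.8]
finger_gap: 0.5
finger_force: 0.9
```

```bash

python3 -m inch '[{"gripper":0,"dx":0,"dy":0,"dz":0.004,"wx":0,"wy":0,"wz":0},{"gripper":0,"dx":0.001,"dy":-0.005,"dz":0.004,"wx":0,"wy":0,"wz":0},{"gripper":0,"dx":0.001,"dy":-0.005,"dz":0,"wx":0,"wy":0,"wz":0},{"gripper":0,"dx":0.001,"dy":-0.005,"dz":-0.002,"wx":0,"wy":0,"wz":0},{"gripper":0,"dx":0.001,"dy":-0.005,"dz":-0.002,"wx":0,"wy":0,"wz":0}]'
python3 -m inch '[{"gripper":0,"dx":0,"dy":0,"dz":-0.001,"wx":0,"wy":0,"wz":0},{"gripper":0,"dx":0,"dy":0,"dz":-0.002,"wx":0,"wy":0,"wz":0},{"gripper":0,"dx":0,"dy":0,"dz":-0.003,"wx":0,"wy":0,"wz":0},{"gripper":0,"dx":0,"dy":0,"dz":-0.003,"wx":0,"wy":0,"wz":0},{"gripper":0,"dx":0,"dy":0,"dz":-0.003,"wx":0,"wy":0,"wz":0}]'
```

```text
clock: 3.07
eef_pos: [586.0, -33.5, 88.1]
eef_rot: [3.142, 0.0, 1.45]
wrist_force: [1.6, -1.4, 3.1]
finger_gap: 0.8
finger_force: 1.5
clock: 3.48
eef_pos: [586.0, -33.2, 85.5]
eef_rot: [3.141, 0.0, 1.451]
wrist_force: [1.7, -3.1, 4.6]
finger_gap: 0.4
finger_force: 2.0
```

```bash

python3 -m inch '[{"gripper":0,"dx":0,"dy":0,"dz":-0.0008,"wx":0,"wy":0,"wz":0},{"gripper":0,"dx":-0.0005,"dy":-0.004,"dz":-0.0008,"wx":0,"wy":0,"wz":0},{"gripper":0,"dx":-0.001,"dy":-0.008,"dz":-0.0008,"wx":0,"wy":0,"wz":0},{"gripper":0,"dx":-0.0015,"dy":-0.012,"dz":-0.0008,"wx":0,"wy":0,"wz":0},{"gripper":0,"dx":-0.0015,"dy":-0.012,"dz":-0.0008,"wx":0,"wy":0,"wz":0}]'
```

```text
clock: 3.9
eef_pos: [584.6, -44.9, 85.2]
eef_rot: [3.141, -0.001, 1.451]
wrist_force: [-1.2, -1.0, 8.6]
finger_gap: 0.6
finger_force: 4.7
```

```bash

python3 -m inch '[{"gripper":0,"dx":-0.001,"dy":-0.008,"dz":0.002,"wx":0,"wy":0,"wz":0},{"gripper":0,"dx":-0.0019,"dy":-0.015,"dz":0.002,"wx":0,"wy":0,"wz":0},{"gripper":0,"dx":-0.0028,"dy":-0.022,"dz":0.002,"wx":0,"wy":0,"wz":0},{"gripper":0,"dx":-0.0035,"dy":-0.028,"dz":0.002,"wx":0,"wy":0,"wz":0},{"gripper":0,"dx":-0.0035,"dy":-0.028,"dz":0.002,"wx":0,"wy":0,"wz":0}]'
python3 -m inch '[{"gripper":0,"dx":-0.0002,"dy":-0.0015,"dz":0,"wx":0,"wy":0,"wz":0},{"gripper":0,"dx":-0.0004,"dy":-0.003,"dz":0,"wx":0,"wy":0,"wz":0},{"gripper":0,"dx":-0.0006,"dy":-0.0045,"dz":0,"wx":0,"wy":0,"wz":0},{"gripper":0,"dx":-0.0008,"dy":-0.006,"dz":0,"wx":0,"wy":0,"wz":0},{"gripper":0,"dx":-0.001,"dy":-0.0075,"dz":0,"wx":0,"wy":0,"wz":0}]'
python3 - <<'E'
from h import *
s=manip.read_state();im=manip.camera("wrist");cv2.imwrite("pics/w2.png",im);print(s["eef_pos"],s["eef_rot"],s["wrist_force"])
np.savez("w2",p=s["eef_pos"],r=s["eef_rot"])
E
```

```text
clock: 4.32
eef_pos: [580.4, -73.2, 86.2]
eef_rot: [-3.14, -0.001, 1.45]
wrist_force: [-0.3, -0.3, 0.5]
finger_gap: 0.6
finger_force: 0.0
clock: 4.73
eef_pos: [579.8, -80.8, 86.5]
eef_rot: [-3.141, 0.0, 1.451]
wrist_force: [-0.4, -0.2, 1.8]
finger_gap: 0.4
finger_force: 0.0
[579.80002371 -80.76427562  86.52058702] [-3.14131724e+00  3.25904106e-04  1.45101944e+00] [-0.41878471 -0.21990526  1.80817782]
```

View pics/w2.png

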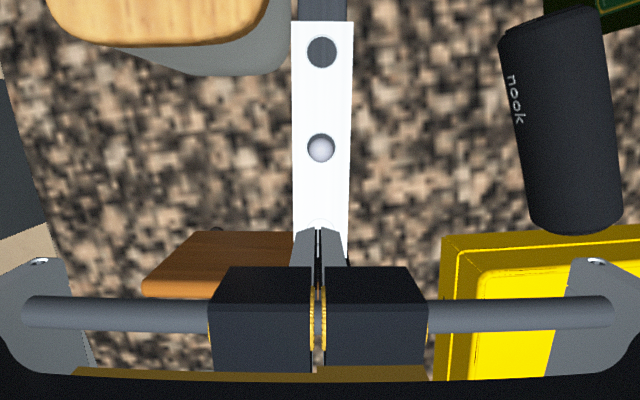

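The button, at (320,148), is now up in the middle hole; the last hole at (321,52) is empty and the tip still covers the first one. I'll check its world position and whether it is proud.

```bash
python3 - <<'E'
from h import *
z=np.load("w2.npz")
print(wplane([(320,148)],91,z['p'],z['r']),wplane([(321,52),(320,150)],85,z['p'],z['r']),wplane([(250,232)],98,z['p'],z['r']))
E
python3 -m inch '[{"gripper":0,"dx":-0.0001,"dy":-0.001,"dz":0,"wx":0,"wy":0,"wz":0},{"gripper":0,"dx":-0.0002,"dy":-0.002,"dz":0,"wx":0,"wy":0,"wz":0},{"gripper":0,"dx":-0.0003,"dy":-0.0025,"dz":0,"wx":0,"wy":0,"wz":0},{"gripper":0,"dx":-0.0003,"dy":-0.0025,"dz":0,"wx":0,"wy":0,"wz":0},{"gripper":0,"dx":-0.0003,"dy":-0.0025,"dz":0,"wx":0,"wy":0,"wz":0}]'
```

```text
[[587.42243865 -25.30393736  91.        ]] [[593.86127169  23.98381442  85.        ]
 [587.26638972 -26.92754867  85.        ]] [[543.62960567 -65.6913318   98.        ]]
clock: 5.2
eef_pos: [579.7, -83.2, 86.8]
eef_rot: [3.141, 0.0, 1.451]
wrist_force: [0.4, 0.3, 0.5]
finger_gap: 1.0
finger_force: 0.6
```

```bash

python3 -m inch '[{"gripper":0,"dx":-0.0001,"dy":-0.0006,"dz":0,"wx":0,"wy":0,"wz":0},{"gripper":0,"dx":-0.0002,"dy":-0.0012,"dz":0,"wx":0,"wy":0,"wz":0},{"gripper":0,"dx":-0.0003,"dy":-0.0018,"dz":0,"wx":0,"wy":0,"wz":0},{"gripper":0,"dx":-0.0003,"dy":-0.0024,"dz":0,"wx":0,"wy":0,"wz":0},{"gripper":0,"dx":-0.0004,"dy":-0.003,"dz":0,"wx":0,"wy":0,"wz":0}]'
```

```text
clock: 5.62
eef_pos: [579.4, -85.3, 86.8]
eef_rot: [3.141, -0.002, 1.451]
wrist_force: [3.4, 12.5, 2.0]
finger_gap: 0.5
finger_force: 6.0
```

```bash
python3 - <<'E'
from h import *
s=manip.read_state();im=manip.camera("wrist");print(s["eef_pos"],s["wrist_force"])
cv2.imwrite("pics/w3.png",cv2.resize(im[20:280,180:440],None,fx=2,fy=2))
E
```

```text
[579.42446567 -85.26554957  86.77065823] [ 3.36001888 12.49006723  2.00413229]
```

View pics/w3.png

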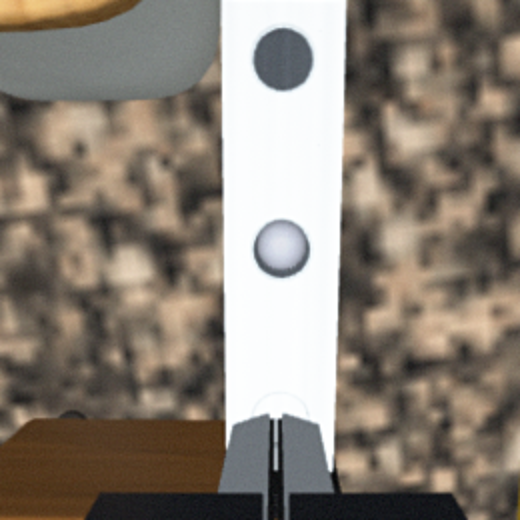

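The button stands proud in the middle hole and the sleeve resists at 12.5 N, so it is locked. Next is the canister.

```bash

python3 -m inch '[{"gripper":0,"dx":0,"dy":0.002,"dz":0.01,"wx":0,"wy":0,"wz":0},{"gripper":0,"dx":0,"dy":0.002,"dz":0.05,"wx":0,"wy":0,"wz":0},{"gripper":0.45,"dx":-0.01,"dy":-0.02,"dz":0.08,"wx":0,"wy":0,"wz":-3},{"gripper":0.45,"dx":-0.025,"dy":-0.05,"dz":0.1,"wx":0,"wy":0,"wz":-6.6},{"gripper":0.45,"dx":-0.04,"dy":-0.08,"dz":0.113,"wx":0,"wy":0,"wz":-6.6}]'
python3 -m inch '[{"gripper":0.45,"dx":-0.084,"dy":-0.166,"dz":0,"wx":0,"wy":0,"wz":0},{"gripper":0.45,"dx":-0.084,"dy":-0.166,"dz":0,"wx":0,"wy":0,"wz":0},{"gripper":0.45,"dx":-0.084,"dy":-0.166,"dz":0,"wx":0,"wy":0,"wz":0},{"gripper":0.45,"dx":-0.084,"dy":-0.166,"dz":0,"wx":0,"wy":0,"wz":0},{"gripper":0.45,"dx":-0.084,"dy":-0.166,"dz":0,"wx":0,"wy":0,"wz":0}]'
python3 -m inch '[{"gripper":0.45,"dx":0,"dy":0,"dz":0,"wx":0,"wy":0,"wz":0},{"gripper":0.45,"dx":0,"dy":0,"dz":0,"wx":0,"wy":0,"wz":0},{"gripper":0.45,"dx":0,"dy":0,"dz":0,"wx":0,"wy":0,"wz":0},{"gripper":0.45,"dx":0,"dy":0,"dz":0,"wx":0,"wy":0,"wz":0},{"gripper":0.45,"dx":0,"dy":0,"dz":0,"wx":0,"wy":0,"wz":0}]'
python3 - <<'E'
from h import *
s=manip.read_state();im=manip.camera("wrist");cv2.imwrite("pics/w4.png",im)
np.savez("w4",p=s["eef_pos"],r=s["eef_rot"])
def lid(im,p,r):
    hsv=cv2.cvtColor(im,cv2.COLOR_BGR2HSV);m=cv2.inRange(hsv,(8,60,140),(25,220,255));m=cv2.morphologyEx(m,cv2.MORPH_OPEN,np.ones((7,7)))
    for c in cv2.findContours(m,0,cv2.CHAIN_APPROX_NONE)[0]:
        if cv2.contourArea(c)>4000: print(cv2.boundingRect(c),cv2.minAreaRect(wplane(c[:,0],121,p,r)[:,:2].astype(np.float32)))
lid(im,s["eef_pos"],s["eef_rot"])
z=np.load("w1.npz");lid(cv2.imread("pics/w1.png"),z["p"],z["r"])
print(wplane([(246,49)],140,z["p"],z["r"]))
E
```

```text
clock: 6.08
eef_pos: [539.1, -167.1, 202.7]
eef_rot: [3.139, 0.001, 1.333]
wrist_force: [0.2, -0.0, -0.7]
finger_gap: 16.9
finger_force: 0.0
clock: 6.5
eef_pos: [452.6, -335.8, 200.1]
eef_rot: [-3.141, 0.001, 1.333]
wrist_force: [0.1, 0.5, -0.4]
finger_gap: 42.1
finger_force: 0.0
clock: 6.92
eef_pos: [455.8, -331.2, 199.8]
eef_rot: [-3.142, 0.0, 1.337]
wrist_force: [0.3, -0.7, 0.4]
finger_gap: 42.4
finger_force: 0.0
(89, 151, 83, 87) ((301.4835205078125, -284.09600830078125), (64.8466567993164, 64.23296356201172), 89.69644165039062)
(228, 92, 150, 126) ((452.85980224609375, -287.9852600097656), (100.31732940673828, 121.09723663330078), 75.13494110107422)
(179, 0, 143, 156) ((526.010009765625, 63.130882263183594), (106.79615020751953, 101.07591247558594), 81.83695983886719)
[[529.91573869  79.99871136 140.        ]]
```

View pics/w4.png

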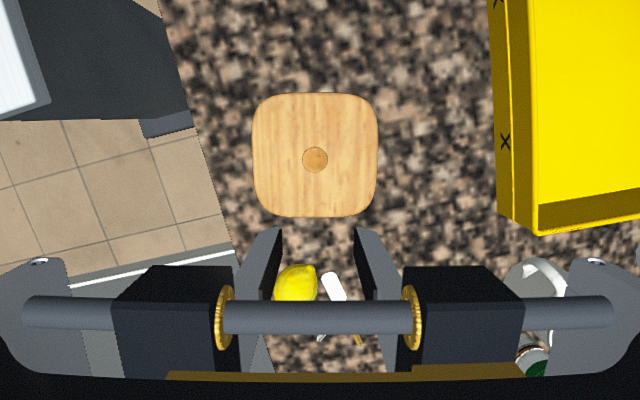

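The wrist view shows the lid spanning columns 253–378 and rows 93–217, almost square to the gripper, with the knob at (315,159).

```bash
python3 - <<'E'
from h import *
z=np.load("w4.npz");p,r=z["p"],z["r"]
im=cv2.imread("pics/w4.png")[85:222,245:386];hsv=cv2.cvtColor(im,cv2.COLOR_BGR2HSV);m=cv2.inRange(hsv,(8,60,140),(25,220,255));m=cv2.morphologyEx(m,cv2.MORPH_OPEN,np.ones((13,13)))
c=max(cv2.findContours(m,0,cv2.CHAIN_APPROX_NONE)[0],key=cv2.contourArea)[:,0]+[245,85]
print(c.min(0),c.max(0),cv2.minAreaRect(wplane(c,121,p,r)[:,:2].astype(np.float32)))
print("knob",wplane([(315,159)],140,p,r), np.degrees(r[2]))
# rack canister from w1: right edge of lid & knob
z=np.load("w1.npz");p,r=z["p"],z["r"];k=wplane([(246,49)],140,p,r)[0];e=wplane([(215,125),(290,125)],119,p,r);rt=wplane([(322,60)],121,p,r)
u=np.radians(-7.2);X=np.array([np.cos(u),np.sin(u)]);Y=np.array([-np.sin(u),np.cos(u)]);o=np.array([587.2,-26.7])
for q in (k,*e,*rt): print("rack",(q[:2]-o)@X,(q[:2]-o)@Y)
E
```

```text
[252  93] [377 217] ((462.3638000488281, -290.5575256347656), (99.35206604003906, 100.9833984375), 76.56060791015625)
knob [[ 463.19619318 -289.54660541  140.        ]] 76.60863939221449
rack -70.2054523082515 98.6777384513345
rack -100.23098809991944 50.00505710886345
rack -44.25625315121202 49.72334431014625
rack -20.755578999632565 94.82426591894554
```

```bash

python3 -m inch '[{"gripper":0.45,"dx":0.0077,"dy":0.041,"dz":-0.005,"wx":0,"wy":0,"wz":0},{"gripper":0.45,"dx":0.0077,"dy":0.041,"dz":-0.02,"wx":0,"wy":0,"wz":0},{"gripper":0.45,"dx":0.0077,"dy":0.041,"dz":-0.045,"wx":0,"wy":0,"wz":0},{"gripper":0.45,"dx":0.0077,"dy":0.041,"dz":-0.065,"wx":0,"wy":0,"wz":0},{"gripper":0.45,"dx":0.0077,"dy":0.041,"dz":-0.0735,"wx":0,"wy":0,"wz":0}]'
python3 -m inch '[{"gripper":0.45,"dx":0,"dy":0,"dz":0,"wx":0,"wy":0,"wz":0},{"gripper":0.1,"dx":0,"dy":0,"dz":0,"wx":0,"wy":0,"wz":0},{"gripper":0.1,"dx":0,"dy":0,"dz":0,"wx":0,"wy":0,"wz":0},{"gripper":0.1,"dx":0,"dy":0,"dz":0,"wx":0,"wy":0,"wz":0},{"gripper":0.1,"dx":0,"dy":0,"dz":0,"wx":0,"wy":0,"wz":0}]' 40
```

```text
clock: 7.38
eef_pos: [462.4, -289.9, 123.7]
eef_rot: [-3.139, -0.001, 1.337]
wrist_force: [-0.8, -0.0, -0.2]
finger_gap: 41.7
finger_force: 0.0
clock: 7.8
eef_pos: [463.2, -291.4, 127.0]
eef_rot: [3.14, 0.0, 1.335]
wrist_force: [-1.1, 0.5, 1.3]
finger_gap: 18.9
finger_force: 1.3
```

```bash

python3 -m inch '[{"gripper":0,"dx":0,"dy":0,"dz":0,"wx":0,"wy":0,"wz":0},{"gripper":0,"dx":0,"dy":0,"dz":0,"wx":0,"wy":0,"wz":0},{"gripper":0,"dx":0,"dy":0,"dz":0,"wx":0,"wy":0,"wz":0},{"gripper":0,"dx":0,"dy":0,"dz":0.005,"wx":0,"wy":0,"wz":0},{"gripper":0,"dx":0,"dy":0,"dz":0.015,"wx":0,"wy":0,"wz":0}]' 50
python3 -m inch '[{"gripper":0,"dx":0,"dy":0,"dz":0.02,"wx":0,"wy":0,"wz":0},{"gripper":0,"dx":0,"dy":0,"dz":0.04,"wx":0,"wy":0,"wz":0},{"gripper":0,"dx":0,"dy":0,"dz":0.06,"wx":0,"wy":0,"wz":1},{"gripper":0,"dx":0.001,"dy":0.006,"dz":0.08,"wx":0,"wy":0,"wz":2},{"gripper":0,"dx":0.003,"dy":0.016,"dz":0.1,"wx":0,"wy":0,"wz":3}]'
```

```text
clock: 8.22
eef_pos: [462.2, -290.7, 140.3]
eef_rot: [-3.139, -0.001, 1.335]
wrist_force: [-0.5, 0.3, -5.2]
finger_gap: 16.3
finger_force: 50.0
clock: 8.63
eef_pos: [465.5, -275.4, 242.5]
eef_rot: [-3.141, 0.0, 1.388]
wrist_force: [0.6, 0.3, -4.6]
finger_gap: 16.3
finger_force: 50.0
```

```bash

python3 -m inch '[{"gripper":0,"dx":0.003,"dy":0.015,"dz":0.006,"wx":0,"wy":0,"wz":1},{"gripper":0,"dx":0.007,"dy":0.04,"dz":0.008,"wx":0,"wy":0,"wz":2},{"gripper":0,"dx":0.013,"dy":0.07,"dz":0.008,"wx":0,"wy":0,"wz":3.2},{"gripper":0,"dx":0.018,"dy":0.1,"dz":0.008,"wx":0,"wy":0,"wz":3.2},{"gripper":0,"dx":0.023,"dy":0.13,"dz":0.008,"wx":0,"wy":0,"wz":3.2}]'
python3 -m inch '[{"gripper":0,"dx":0.005,"dy":0.03,"dz":0,"wx":0,"wy":0,"wz":0},{"gripper":0,"dx":0.01,"dy":0.06,"dz":0,"wx":0,"wy":0,"wz":0},{"gripper":0,"dx":0.015,"dy":0.085,"dz":0,"wx":0,"wy":0,"wz":0},{"gripper":0,"dx":0.018,"dy":0.102,"dz":0,"wx":0,"wy":0,"wz":0},{"gripper":0,"dx":0.0205,"dy":0.113,"dz":0,"wx":0,"wy":0,"wz":0}]'
python3 -m inch '[{"gripper":0,"dx":0,"dy":0,"dz":0,"wx":0,"wy":0,"wz":0},{"gripper":0,"dx":0,"dy":0,"dz":0,"wx":0,"wy":0,"wz":0},{"gripper":0,"dx":0,"dy":0,"dz":0,"wx":0,"wy":0,"wz":0},{"gripper":0,"dx":0,"dy":0,"dz":0,"wx":0,"wy":0,"wz":0},{"gripper":0,"dx":0,"dy":0,"dz":0,"wx":0,"wy":0,"wz":0}]'
python3 - <<'E'
from h import *
im=manip.camera("wrist");s=manip.read_state();np.savez("w5",p=s["eef_pos"],r=s["eef_rot"])
t=manip.camera("top");sd=manip.camera("side")
up=lambda im,x,y,w,h,s:cv2.resize(im[y:y+h,x:x+w],None,fx=s,fy=s,interpolation=cv2.INTER_CUBIC)
cv2.imwrite("pics/w5.png",np.vstack([im[:300],np.hstack([up(t,255,145,107,98,3)[:280],up(sd,285,120,107,98,3)[:280]])[:,:640]]))
E
```

```text
clock: 9.05
eef_pos: [488.7, -143.7, 249.7]
eef_rot: [-3.142, -0.0, 1.443]
wrist_force: [1.3, -0.6, -5.6]
finger_gap: 16.0
finger_force: 50.0
clock: 9.47
eef_pos: [509.4, -30.3, 249.6]
eef_rot: [-3.142, -0.0, 1.445]
wrist_force: [-0.6, 0.2, -5.6]
finger_gap: 16.1
finger_force: 50.0
clock: 9.88
eef_pos: [509.3, -33.0, 249.2]
eef_rot: [-3.141, 0.0, 1.443]
wrist_force: [0.0, 0.6, -5.4]
finger_gap: 16.1
finger_force: 50.0
```

View pics/w5.png

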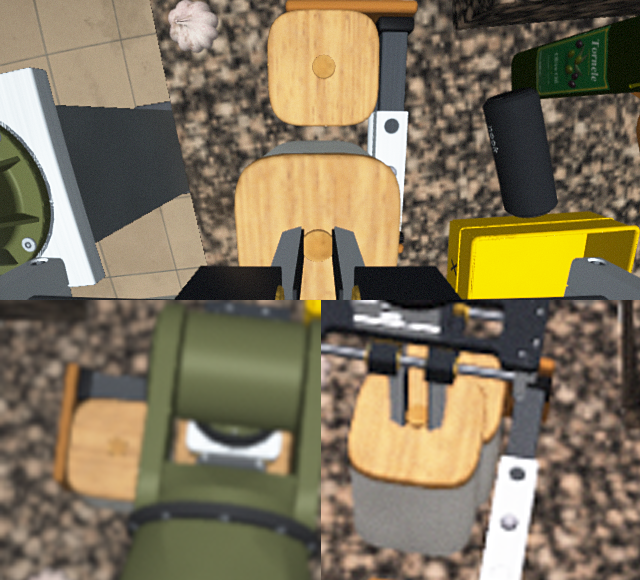

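The canister hangs upright above the gap. The rack canister's lid edge is at row 126 and the held lid's near edge at row 153. I'll compute the clearance.

```bash
python3 - <<'E'
from h import *
z=np.load("w5.npz");p,r=z["p"],z["r"];print(p,r)
u=np.radians(-7.2);X=np.array([np.cos(u),np.sin(u)]);Y=np.array([-np.sin(u),np.cos(u)]);o=np.array([587.2,-26.7])
f=lambda uv,h:[((q[:2]-o)@X,(q[:2]-o)@Y) for q in wplane(uv,h,p,r)]
print("rack lid edge",f([(300,125),(350,125)],119)); print("held near edge",f([(290,154),(345,154)],241)); print("held L,R edges",f([(236,200),(397,200)],241)); print("tcp",f([(318,245)],262),(p[:2]-o)@X,(p[:2]-o)@Y)
print("hole/button", f([(391,126)],85))
E
```

```text
[509.29305023 -32.82085108 249.15273184] [-3.14146605e+00  3.73036451e-05  1.44273111e+00]
rack lid edge [(np.float64(-93.36922583997789), np.float64(49.98253250040753)), (np.float64(-46.429618461992746), np.float64(49.88095806641983))]
held near edge [(np.float64(-92.7771716100463), np.float64(35.634356839422686)), (np.float64(-60.88660278251017), np.float64(35.548372730666586))]
held L,R edges [(np.float64(-125.98807888008037), np.float64(8.207789842833373)), (np.float64(-29.073495088758918), np.float64(7.965416013785244))]
tcp [(np.float64(-76.662330513466), np.float64(-12.261434296354908))] -76.52548414646519 -15.836916275059988
hole/button [(np.float64(-0.17132213868150237), np.float64(48.338724143212545))]
```

```bash

python3 -m inch '[{"gripper":0,"dx":0,"dy":0.0015,"dz":-0.01,"wx":0,"wy":0,"wz":0},{"gripper":0,"dx":0,"dy":0.0015,"dz":-0.03,"wx":0,"wy":0,"wz":0},{"gripper":0,"dx":0,"dy":0.0015,"dz":-0.05,"wx":0,"wy":0,"wz":0},{"gripper":0,"dx":0,"dy":0.0015,"dz":-0.07,"wx":0,"wy":0,"wz":0},{"gripper":0,"dx":0,"dy":0.0015,"dz":-0.085,"wx":0,"wy":0,"wz":0}]'
python3 -m inch '[{"gripper":0,"dx":0,"dy":0,"dz":-0.01,"wx":0,"wy":0,"wz":0},{"gripper":0,"dx":0,"dy":0,"dz":-0.02,"wx":0,"wy":0,"wz":0},{"gripper":0,"dx":0,"dy":0,"dz":-0.028,"wx":0,"wy":0,"wz":0},{"gripper":0,"dx":0,"dy":0,"dz":-0.0335,"wx":0,"wy":0,"wz":0},{"gripper":0,"dx":0,"dy":0,"dz":-0.0335,"wx":0,"wy":0,"wz":0}]'
python3 -m inch '[{"gripper":0,"dx":0.002,"dy":-0.0003,"dz":0,"wx":0,"wy":0,"wz":0},{"gripper":0,"dx":0.004,"dy":-0.0005,"dz":0,"wx":0,"wy":0,"wz":0},{"gripper":0,"dx":0.006,"dy":-0.0008,"dz":0,"wx":0,"wy":0,"wz":0},{"gripper":0,"dx":0.008,"dy":-0.001,"dz":0,"wx":0,"wy":0,"wz":0},{"gripper":0,"dx":0.008,"dy":-0.001,"dz":0,"wx":0,"wy":0,"wz":0}]'
```

```text
clock: 10.45
eef_pos: [508.7, -30.5, 161.8]
eef_rot: [-3.14, -0.0, 1.444]
wrist_force: [0.3, 0.1, -5.8]
finger_gap: 16.5
finger_force: 50.0
clock: 10.87
eef_pos: [509.1, -30.6, 129.8]
eef_rot: [-3.141, -0.0, 1.444]
wrist_force: [0.6, 0.1, -5.2]
finger_gap: 16.2
finger_force: 50.0
clock: 11.28
eef_pos: [517.9, -31.7, 130.9]
eef_rot: [3.141, -0.0, 1.444]
wrist_force: [-0.1, 0.7, -4.4]
finger_gap: 16.3
finger_force: 50.0
```

Now I'll creep to contact with the rail while just above the worktop.

```bash

python3 -m inch '[{"gripper":0,"dx":0.0005,"dy":-0.0001,"dz":-0.001,"wx":0,"wy":0,"wz":0},{"gripper":0,"dx":0.001,"dy":-0.0001,"dz":-0.002,"wx":0,"wy":0,"wz":0},{"gripper":0,"dx":0.0015,"dy":-0.0002,"dz":-0.002,"wx":0,"wy":0,"wz":0},{"gripper":0,"dx":0.002,"dy":-0.0003,"dz":-0.002,"wx":0,"wy":0,"wz":0},{"gripper":0,"dx":0.002,"dy":-0.0003,"dz":-0.002,"wx":0,"wy":0,"wz":0}]'
```

```text
clock: 11.7
eef_pos: [519.5, -32.0, 128.7]
eef_rot: [3.142, -0.0, 1.444]
wrist_force: [-0.0, 0.7, -5.6]
finger_gap: 16.2
finger_force: 50.0
```

```bash

python3 -m inch '[{"gripper":0,"dx":0.0005,"dy":-0.0001,"dz":0,"wx":0,"wy":0,"wz":0},{"gripper":0,"dx":0.001,"dy":-0.0001,"dz":0,"wx":0,"wy":0,"wz":0},{"gripper":0,"dx":0.0015,"dy":-0.0002,"dz":0,"wx":0,"wy":0,"wz":0},{"gripper":0,"dx":0.002,"dy":-0.0003,"dz":0,"wx":0,"wy":0,"wz":0},{"gripper":0,"dx":0.002,"dy":-0.0003,"dz":0,"wx":0,"wy":0,"wz":0}]'
```

```text
clock: 12.12
eef_pos: [521.4, -32.3, 128.6]
eef_rot: [-3.142, 0.0, 1.444]
wrist_force: [1.1, -0.6, -5.2]
finger_gap: 16.0
finger_force: 50.0
```

```bash

python3 -m inch '[{"gripper":0,"dx":0.0005,"dy":-0.0001,"dz":0,"wx":0,"wy":0,"wz":0},{"gripper":0,"dx":0.001,"dy":-0.0001,"dz":0,"wx":0,"wy":0,"wz":0},{"gripper":0,"dx":0.0015,"dy":-0.0002,"dz":0,"wx":0,"wy":0,"wz":0},{"gripper":0,"dx":0.002,"dy":-0.0003,"dz":0,"wx":0,"wy":0,"wz":0},{"gripper":0,"dx":0.002,"dy":-0.0003,"dz":0,"wx":0,"wy":0,"wz":0}]'
```

```text
clock: 12.53
eef_pos: [522.7, -32.4, 128.6]
eef_rot: [-3.14, 0.0, 1.444]
wrist_force: [-7.2, -0.2, -0.3]
finger_gap: 16.4
finger_force: 50.0
```

```bash

python3 -m inch '[{"gripper":0,"dx":-0.0004,"dy":0,"dz":-0.0005,"wx":0,"wy":0,"wz":0},{"gripper":0,"dx":-0.0004,"dy":0,"dz":-0.001,"wx":0,"wy":0,"wz":0},{"gripper":0,"dx":-0.0004,"dy":0,"dz":-0.0014,"wx":0,"wy":0,"wz":0},{"gripper":0,"dx":-0.0004,"dy":0,"dz":-0.0018,"wx":0,"wy":0,"wz":0},{"gripper":0,"dx":-0.0004,"dy":0,"dz":-0.0018,"wx":0,"wy":0,"wz":0}]'
```

```text
clock: 12.95
eef_pos: [522.5, -32.3, 127.7]
eef_rot: [-3.14, -0.0, 1.444]
wrist_force: [-11.7, 2.0, 8.4]
finger_gap: 16.3
finger_force: 50.0
```

```bash

python3 -m inch '[{"gripper":0,"dx":0,"dy":0,"dz":0.0006,"wx":0,"wy":0,"wz":0},{"gripper":0,"dx":0,"dy":0,"dz":0.0008,"wx":0,"wy":0,"wz":0},{"gripper":0,"dx":0,"dy":0,"dz":0.0008,"wx":0,"wy":0,"wz":0},{"gripper":0.3,"dx":0,"dy":0,"dz":0.0008,"wx":0,"wy":0,"wz":0},{"gripper":0.4,"dx":0,"dy":0,"dz":0.0008,"wx":0,"wy":0,"wz":0}]' 4
python3 -m inch '[{"gripper":0.45,"dx":0,"dy":0,"dz":0,"wx":0,"wy":0,"wz":0},{"gripper":0.45,"dx":0,"dy":0,"dz":0.01,"wx":0,"wy":0,"wz":0},{"gripper":0.45,"dx":0,"dy":0,"dz":0.03,"wx":0,"wy":0,"wz":0},{"gripper":0.45,"dx":0,"dy":-0.02,"dz":0.06,"wx":0,"wy":0,"wz":0},{"gripper":0.45,"dx":-0.01,"dy":-0.05,"dz":0.1,"wx":0,"wy":0,"wz":0}]'
python3 -m inch '[{"gripper":0.3,"dx":-0.02,"dy":-0.03,"dz":0,"wx":0,"wy":0,"wz":0},{"gripper":0.1,"dx":-0.02,"dy":-0.03,"dz":0,"wx":0,"wy":0,"wz":0},{"gripper":0,"dx":-0.02,"dy":-0.03,"dz":0,"wx":0,"wy":0,"wz":0},{"gripper":0,"dx":-0.02,"dy":-0.03,"dz":0,"wx":0,"wy":0,"wz":0},{"gripper":0,"dx":-0.02,"dy":-0.03,"dz":0,"wx":0,"wy":0,"wz":0}]'
python3 - <<'E'
from h import *
s=manip.read_state();im=manip.camera("wrist");np.savez("w6",p=s["eef_pos"],r=s["eef_rot"]);print(s["eef_pos"],s["eef_rot"],s["wrist_force"])
cv2.imwrite("pics/w6.png",im)
E
```

```text
clock: 13.37
eef_pos: [523.4, -32.6, 127.9]
eef_rot: [3.14, 0.0, 1.444]
wrist_force: [0.1, 0.2, 0.1]
finger_gap: 28.5
finger_force: 0.0
clock: 13.78
eef_pos: [515.1, -76.7, 221.6]
eef_rot: [-3.141, -0.0, 1.446]
wrist_force: [0.1, -0.7, -0.0]
finger_gap: 42.1
finger_force: 0.0
clock: 14.2
eef_pos: [495.1, -106.4, 220.2]
eef_rot: [-3.141, -0.0, 1.444]
wrist_force: [0.7, -0.2, 0.2]
finger_gap: 12.4
finger_force: 0.0
[ 495.12287533 -106.36532927  220.24186646] [-3.14132936e+00 -1.71654821e-04  1.44446692e+00] [ 0.65698406 -0.18455311  0.18029595]
```

View pics/w6.png

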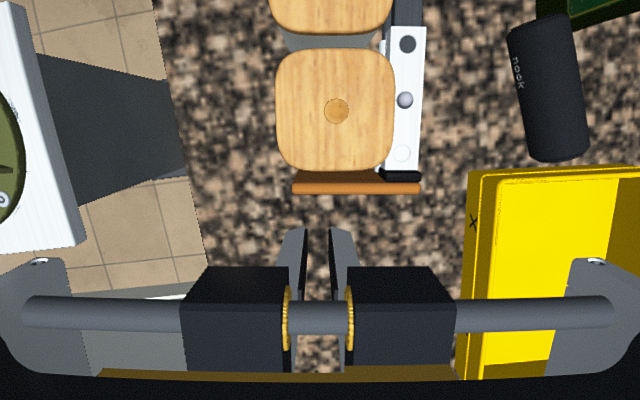

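The canister stands in the gap with its knob at (336,110), the button is up in the middle hole at (405,100), and the board edge is at row 184. I'll check numerically that it is square and against the rail.

```bash
python3 - <<'E'
from h import *
z=np.load("w6.npz");p,r=z["p"],z["r"]
u=np.radians(-7.2);X=np.array([np.cos(u),np.sin(u)]);Y=np.array([-np.sin(u),np.cos(u)]);o=np.array([587.2,-26.7])
f=lambda uv,h:[np.round([(q[:2]-o)@X,(q[:2]-o)@Y],1) for q in wplane(uv,h,p,r)]
im=cv2.imread("pics/w6.png")[44:175,262:400];g=cv2.cvtColor(im,cv2.COLOR_BGR2HSV);m=cv2.morphologyEx(cv2.inRange(g,(8,60,140),(25,220,255)),cv2.MORPH_OPEN,np.ones((13,13)))
c=max(cv2.findContours(m,0,cv2.CHAIN_APPROX_NONE)[0],key=cv2.contourArea)[:,0]+[262,44]
print(c.min(0),c.max(0),cv2.minAreaRect(wplane(c,121,p,r)[:,:2].astype(np.float32)))
print("knob",f([(336,110)],140),"button",f([(405,99)],91),"holes",f([(408,44),(405,101),(402,153)],85),"board",f([(310,184),(400,183)],98))
print("sleeve edge",f([(386,50),(388,167),(426,50),(420,170)],85))
E
```

```text
[275  48] [394 170] ((518.438232421875, -30.956077575683594), (99.61103820800781, 100.11546325683594), 82.82260131835938)
knob [array([-67.4, -12.5])] button [array([-1., -1.])] holes [array([ 0.8, 48.2]), array([ 0.6, -2.4]), array([  0.5, -51.4])] board [array([-89.1, -79.6]), array([ -3.1, -78.7])]
sleeve edge [array([-19.2,  42.7]), array([-12.6, -65.2]), array([17.7, 43.3]), array([ 19.5, -68.1])]
```

```bash
python3 -c "
from cell import manip
print(manip.sign_off())"
```

```text
the job is handed in; nothing more can be done
None
```

The rack is locked one hole further out with its button up, the loose canister stands upright in the new space, square to the rack and measured against the rail to about 1 mm, and the job was handed in at about 14 s.

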